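# Dispense one washer into the parts tray

### The arm

A 6-joint arm with a two-finger parallel gripper is mounted at the origin on the work surface. World frame = base frame: x ahead of the robot, y to its left, z up, the work surface at z = 0. Lengths are in mm, angles in rad, forces in N, time in s.
With the tool pointing down it reaches from about 300 to 775 mm from the base axis. Payload 14.6 kg.
Tool frame: the origin (TCP) lies between the finger pads; the fingertips stand 22 mm ahead of it and the grasp point (between the pads) lies 3 mm ahead of it (manip.tcp_to_tips is the distance from the TCP to the fingertips, in mm); y points along the fingers, z is the direction in which the jaws open and shut, and the axes are right-handed (so a half turn about y gives the same grasp; the last joint's range is limited). The gripper opens to 94 mm and grips with 3 to 60 N. Pads are 16 mm wide; open, the fingers measure 119 mm over their backs; the gripper's body (75 mm by 177 mm) begins 78 mm behind the grasp point.
Start: joints at [-1.37, 0.3, 1.521, -0, 1.321, -0.067], TCP at [145.529, -530.387, 227.446] pointing down, gripper open.
Joint ranges: [-3.03, 3.03], [-0.79, 2.21], [0.23, 2.52], [-1.04, 4.18], [0, 3.07], [-2.55, 2.55]. Speed limits (rad/s): [2.22, 2.22, 2.57, 3.14, 3.14, 3.14].

### API

Orientations are given as [roll, pitch, yaw] about the fixed x, y, z axes, in that order (R = Rz(yaw) Ry(pitch) Rx(roll)).
In Python, from cell import manip gives the robot as it stands.
- The arm moves only by the shell command python3 -m jog 'ROWS' [OPENING] [FORCE]. ROWS is JSON, one flat list of numbers, 6 for each row, row after row: the shift along the tool's x, y, z in mm, then the turn, a rotation vector about the tool's x, y, z in degrees. A call has 1 to 10 rows; each row is the pose to reach, as a shift and turn from the pose commanded when the call began, along the tool's axes at that moment; what a row does not reach only later rows make up. A row lasts 1/12 s, in which the tool goes at most 41.7 mm and 7.16 degrees, less where a joint would pass 70% of its speed; a pose out of reach is approached as far as the arm can. A call with a gripper value outside its range is refused whole. OPENING is the finger opening in mm, from 0 to 94, set as the call begins (- or left out, the last holds). The fingers move at their own pace and stop on an object; FORCE is the grip in N (left out, the last holds). Time passes only in rows, so rows that repeat a pose let the fingers close. It gives the time, the measured TCP pose, the force and the opening at its end, in the units of the state.
- manip.read_state(): the state, without advancing time (a new reading comes with each control period).
- manip.camera(name): name is "scene" or "top"; returns a dict with "img" (480x640x3 uint8, red, green, blue), "intrinsics" (3x3 intrinsics, pixels), "k1" (the pictures are not rectified: a ray, as slopes to the right and down, at radius r is drawn at 1 + k1 r^2 times it, then the intrinsics apply), "origin" and "orientation" of the camera in the world. Camera axes: x right, y down, z forward; pixel columns grow to the right and rows downward; lengths in mm; the calibration is good to about 2 mm. A picture is of the moment at which its call begins. There is no depth.
- manip.sign_off(): hands the job in, once; it reports no verdict.
Trained networks look in a picture, given as the dict that the camera call returned (one of the last four; its "shot" number tells which), for a name from the list of things; names that differ only in an ending like _2 or _b are one class to them, and where a whole thing is asked for, a point or a joint stands for the part that bears it (a point fixed in the world has none). Each returns a list of dicts, best first, with "score" (0 to 1); they miss things now and then, are a little off and sometimes report something else, mostly with a low value. They report only what shows in the picture. A call takes as long as a camera call. They do not tell look-alikes from the thing itself.
- manip.masks_of(thing, picture): "pixels" (480x640 bool, what is visible of it) and "xy" ([column, row] in pixels, amid what is visible of it).
- manip.tip_of(thing, picture): "xy" ([column, row] in pixels: a listed point, or the origin of a listed thing).
The state is a dict: "clock": time; "joints": joint angles; "qd": joint speeds; "effort": joint torques, N m; "eef_pos": TCP position; "eef_rot": TCP orientation; "wrist_force": force on the tool from outside, world axes, zero at the start; "moment": the same for the moment, N m; "finger_gap": finger opening in mm.
Only numpy, scipy, OpenCV 4.12 (cv2) and the standard library are available. Lean on these libraries where they do the work, as an engineer would, in place of code of your own. Each camera call takes 0.05 s, during which the arm holds its last target.

### The job

Complete the kit with a single washer: press the dispenser's plunger knob fully home once, let it spring all the way back out, then with the fingertips slide the washer that came out across the bench into the open-fronted parts tray, until the whole washer lies flat inside the tray. Push the washer only: do not pick it up, let no second washer out, and leave the bolt and nut in the tray and everything else on the bench where they stand.

Things in the scene. Friction and masses are not known exactly. Their poses are not given: they have to be found in the camera images.
- dispenser: Bench washer dispenser, fixed: a grey block (74 wide in y, 24 high, from x = -30 to +26) with a clear upright tube (51 outside diameter, open top, rim 57 above the bench) holding five stacked steel washers. Origin: on the tube's axis at bench level. +x is the way a washer comes out, -x the plunger side. A 3 thick base plate, 74 wide, runs from x = -114 to +26.
- outlet (a point): Point at bench level in front of the dispenser, 80 from the tube's axis along its +x. A full stroke of the plunger's blade drives out the lowest washer only and leaves it flat on the bench, its centre within about 10 of this point, clear of the dispenser.
- plunger (a joint): Travel of the dispenser's plunger in m: 0 = fully out (at rest), 0.078 = fully home on its stop. It moves along the dispenser's +x when pressed. A spring (4 N at rest, 9 N fully home, and a few N of friction) brings it back to 0 within half a second of letting go.
- knob_face (a point): Centre of the outer face of the plunger's black round palm knob (36 diameter, slightly domed, facing the dispenser's -x, centre 32 above the bench). Moves with the plunger; at rest it is 136 from the tube's axis. It is pressed level, along the dispenser's +x, by 78.
- washer: The washer to dispense: plain steel washer, 40 outside diameter, 15 hole, 6 thick, about 51 g, the lowest in the stack at the start. Origin: centre of its underside; z is its axis. At the start it lies 3 above the bench under the tube.
- stack1: The next washer of the stack, same size, lying on the first; must stay in the magazine, where it drops by 6 when the first is out. Origin: centre of its underside.
- stack2: Third washer of the stack, same size; stays in the magazine.
- stack3: Fourth washer of the stack, same size; stays in the magazine.
- stack4: Top washer of the stack, same size; stays in the magazine.
- tray: Open-fronted sheet metal parts tray, fixed: 110 deep (x), 130 wide (y), walls 25 high and 3 thick at both sides and the back, no wall on its -x side. The floor is thin sheet, level with the bench within 1, so a washer slides in without a step. Origin: centre of its footprint at bench level; +x points to the back wall, the open front edge is at x = -55.
- bolt: Hex head bolt standing on its head in the tray, at about x = +30, y = +37 of the tray: head 24 across corners and 9 high, shank 14 diameter, 54 high in all. Origin: centre of its underside.
- nut: Hex nut lying flat in the tray, at about x = +30, y = -37 of the tray: 24 across corners, 12 high. Origin: centre of its underside.
- bearing: Ball bearing lying flat on the bench, 72 diameter, 17 high. Origin: centre of its underside. Leave alone.
- socket: Steel socket standing on the bench, 33 diameter, 38 high. Origin: centre of its underside. Leave alone.
- wrench: Steel wrench lying on the bench, 200 long. Leave alone.
- screwdriver: Screwdriver with a black handle lying on the bench, 210 long. Leave alone.
- spray: Spray can standing on the bench, 58 diameter, 190 high. Origin: centre of its underside. Leave alone.
- grease: Grease jar standing on the bench, 72 diameter, 60 high. Origin: centre of its underside. Leave alone.
Mind the look-alikes: they are no part of the job. Of the things that look like the tray, take the one that is farthest to the robot's left at the start.

How it is judged (in metres and radians):
On the way, in this order (a step that is already met when the one before it is completed fails the run):
1. the plunger is pressed fully home (value of joint plunger above 0.074 m), for 0.05 s.
2. the plunger is let go and back out, with the washer out in front of the dispenser and no other with it (value of joint plunger below 0.004 m and horizontal distance between washer and dispenser above 0.06 m and horizontal distance between stack1 and dispenser below 0.006 m), for 0.1 s.
At the end, for the whole second after the job is handed in: The whole washer lies flat and at rest within the tray's walls and behind its open front edge (1 mm over that edge is allowed); the plunger is back out within 4 mm, the other four washers are in the magazine, and the bolt and nut have not moved more than 15 mm (x of washer in the frame of tray between -0.036 and 0.036 m and y of washer in the frame of tray between -0.046 and 0.046 m and height (world z) of washer below 0.003 m and angle between washer's own z axis and vertical below 0.1 rad and linear speed of washer below 0.01 m/s and value of joint plunger below 0.004 m and horizontal distance between each of stack1, stack2, stack3, stack4 and dispenser below 0.006 m and distance of each of bolt, nut from where it was at the start of the episode below 0.015 m); the robot touches nothing.
It fails at once if the washer is lifted or picked up (more than 12 mm off the bench) or stood on edge (height (world z) of washer above 0.012 m or angle between washer's own z axis and vertical above 0.7 rad).
It fails at once if a second washer leaves the magazine (horizontal distance between any of stack1, stack2, stack3, stack4 and dispenser above 0.015 m).
It fails at once if the bolt or nut in the tray is shoved more than 15 mm, knocked over or lifted (distance of any of bolt, nut from where it was at the start of the episode above 0.015 m or angle between bolt's own z axis and vertical above 0.5 rad).
It fails at once if something else on the bench is moved more than 20 mm (distance of any of bearing, socket, wrench, screwdriver, spray, grease from where it was at the start of the episode above 0.02 m).
It also fails if it takes over 72 s, if anything falls off the work surface, if the arm or the gripper's body presses on something with over 40 N, if the wrist force passes 120 N, or if a joint passes its speed limit or range.

## Working session

There is one attempt and no reset: what is moved stays moved. The work goes in short steps, Python scripts to look and compute and a shell command to move; the robot and the scene stay as the last step left them, time stands still between calls to the robot, and variables do not carry over. Pictures are saved under pics/ and viewed, and the job is handed in when it is done.

```bash
ls; mkdir -p pics
cat > h.py <<'E'
import numpy as np, cv2
from cell import manip
from scipy.spatial.transform import Rotation as R
def shot(name,fn):
    p=manip.camera(name); cv2.imwrite('pics/'+fn,p['img'][:,:,::-1]); return p
def Rc(p):
    o=np.array(p['orientation'],float)
    return o if o.shape==(3,3) else R.from_euler('xyz',o).as_matrix()
def ray(p,xy):
    K=np.array(p['intrinsics']);d=np.array([(xy[0]-K[0,2])/K[0,0],(xy[1]-K[1,2])/K[1,1]])
    u=d.copy()
    for _ in range(20): u=d/(1+p['k1']*(u@u))
    return Rc(p)@np.array([u[0],u[1],1])
def at(p,xy,z):
    r=ray(p,xy);o=np.array(p['origin'],float); return o+r*(z-o[2])/r[2]
def proj(p,X):
    c=Rc(p).T@(np.array(X,float)-np.array(p['origin'],float)); u=c[:2]/c[2]; u=u*(1+p['k1']*(u@u)); K=np.array(p['intrinsics'])
    return np.array([K[0,0]*u[0]+K[0,2],K[1,1]*u[1]+K[1,2]])
E
python3 - <<'E'
from h import *
for n in ('top','scene'):
    p=shot(n,n+'0.png'); print(n,p['origin'],p['orientation'],p['intrinsics'],p['k1'])
    for t in ['dispenser','tray','knob_face','outlet','bolt','nut','washer','plunger']:
        try:
            for d in manip.tip_of(t,p)[:4]: print(t,d['score'],d['xy'],at(p,d['xy'],32 if t in('knob_face',) else 0).round(1))
        except Exception as e: print(t,e)
print(manip.read_state())
E
```

```text
pics
top [ 403.32596421  -30.69347493 1334.0362669 ] [-3.05161323  0.01306162 -1.57000042] [[578.02456113   0.         330.03327548]
 [  0.         578.02456113 232.14784768]
 [  0.           0.           1.        ]] -0.09335462460623441
dispenser 0.97 [261.6, 258.8] [461.8 145.2   0. ]
tray 0.67 [313.9, 178.8] [649.   24.7   0. ]
tray 0.65 [379.0, 244.2] [ 495.7 -126.4    0. ]
knob_face 0.64 [197.8, 258.0] [462.  286.7  32. ]
bolt 0.53 [298.5, 173.0] [662.9  60.9   0. ]
nut 0.37 [330.7, 165.4] [680.8 -14.6   0. ]
washer 0.25 [134.7, 218.3] [556.7 447.7   0. ]
washer 0.21 [259.3, 259.0] [461.3 150.6   0. ]
plunger it knows: bearing, bolt, dispenser, grease, knob_face, nut, outlet, screwdriver, socket, spray, stack, tray, washer, wrench
scene [1238.49843727  840.13459731  991.45003483] [-2.27914287 -0.02024404  2.45184726] [[606.56333902   0.         318.34692031]
 [  0.         606.56333902 235.88152763]
 [  0.           0.           1.        ]] -0.13274712332990518
dispenser 0.68 [376.6, 271.0] [459.3 143.5   0. ]
tray 0.97 [299.9, 223.9] [ 493.6 -105.9    0. ]
tray 0.58 [285.1, 2
[... 363 characters left out ...]
y, stack, tray, washer, wrench
{'clock': 0.8, 'joints': array([-1.36960327e+00,  2.99906991e-01,  1.52102756e+00, -3.75006569e-05,
        1.32070918e+00, -6.66356179e-02]), 'qd': array([-0.00023538, -0.00116512,  0.00065173,  0.00053087,  0.00055538,
        0.00036703]), 'effort': array([ 8.52275734e-04, -5.31630635e+01, -3.52908790e+01,  7.08716246e-02,
        2.12214072e-02,  1.00310911e-05]), 'eef_pos': array([ 145.51583821, -530.37662368,  227.43007637]), 'eef_rot': array([-1.57084971e+00, -3.28520619e-05, -2.87375469e+00]), 'wrist_force': array([-9.75153426e-01,  1.02821277e+00, -1.61877257e-04]), 'moment': array([0.04306945, 0.03489253, 0.0259868 ]), 'finger_gap': 93.62138882325371}
```

View pics/top0.png

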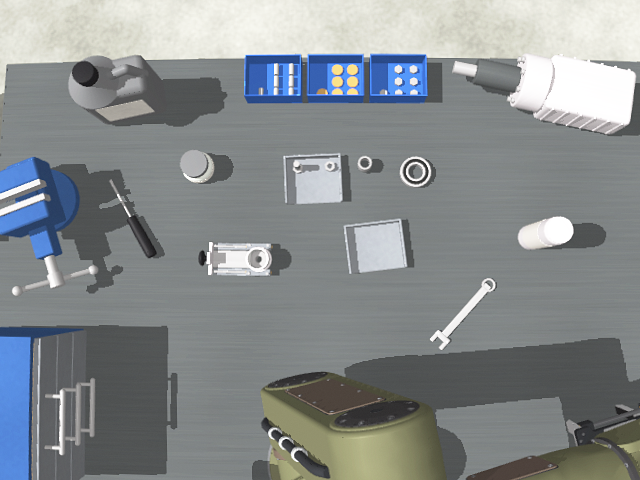

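View pics/scene0.png

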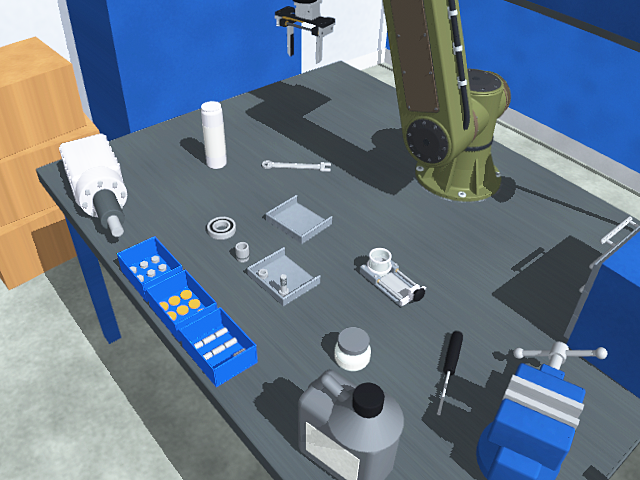

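Run:
```python
import cv2
a=cv2.imread('pics/top0.png')[130:310,150:450]; cv2.imwrite('pics/c1.png',cv2.resize(a,None,fx=2.6,fy=2.6,interpolation=cv2.INTER_CUBIC))
a=cv2.imread('pics/scene0.png')[180:380,200:460]; cv2.imwrite('pics/c2.png',cv2.resize(a,None,fx=3,fy=3,interpolation=cv2.INTER_CUBIC))
```

```text
(no output)
```

View pics/c1.png

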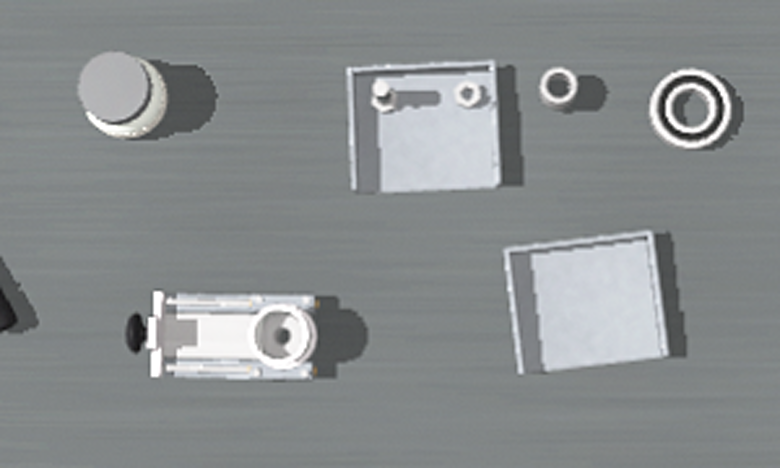

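View pics/c2.png

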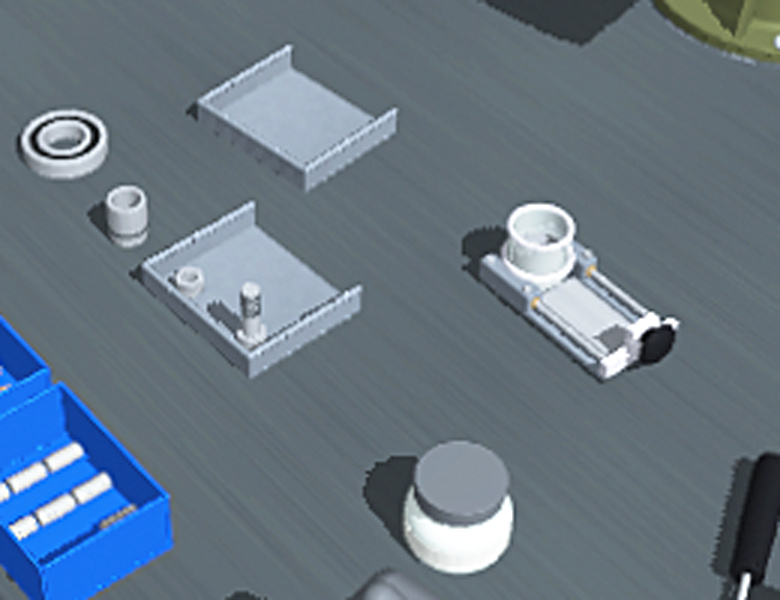

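Both views agree. The target tray is the left one, holding the bolt and nut, at about (648, 28) with its open front towards the robot. The dispenser is at about (460, 145), with the knob on its +y side and the outlet towards -y. Next I'll refine the axes.

Run:
```python
from h import *
P={n:manip.camera(n) for n in('top','scene')}
for n,p in P.items():
    for t in ['dispenser','tray','knob_face','stack','bolt','nut','grease','socket']:
        for d in manip.masks_of(t,p)[:3]:
            m=d['pixels'].astype(np.uint8); 
            if m.sum()<5: continue
            c=max(cv2.findContours(m,0,2)[0],key=cv2.contourArea)
            (ce,sz,an)=cv2.minAreaRect(c); b=cv2.boxPoints((ce,sz,an))
            z={'tray':12,'knob_face':32,'dispenser':12}.get(t,0)
            print(n,t,round(d['score'],2),int(m.sum()),[round(v) for v in d['xy']],at(p,d['xy'],z).round()[:2], b.round(1).tolist() if t in('tray','dispenser','knob_face') else '')
a=P['top']['img'][225:290,190:285,::-1]; cv2.imwrite('pics/d1.png',cv2.resize(a,None,fx=8,fy=8,interpolation=cv2.INTER_CUBIC))
a=P['top']['img'][145:215,275:355,::-1]; cv2.imwrite('pics/d2.png',cv2.resize(a,None,fx=8,fy=8,interpolation=cv2.INTER_CUBIC))
```

```text
top dispenser 0.63 1326 [546, 237] [ 510. -513.] [[514.7999877929688, 226.10000610351562], [568.5999755859375, 212.60000610351562], [575.4000244140625, 239.39999389648438], [521.5, 252.89999389648438]]
top dispenser 0.55 1968 [234, 258] [462. 208.] [[197.5, 274.20001220703125], [198.39999389648438, 241.5], [272.1000061035156, 243.39999389648438], [271.29998779296875, 276.1000061035156]]
top tray 0.72 2672 [313, 180] [644.  27.] [[282.6000061035156, 155.3000030517578], [340.70001220703125, 152.6999969482422], [342.8999938964844, 201.89999389648438], [284.79998779296875, 204.5]]
top tray 0.57 2812 [378, 244] [ 496. -122.] [[343.3999938964844, 225.1999969482422], [400.6000061035156, 218.0], [406.79998779296875, 267.20001220703125], [349.5, 274.29998779296875]]
top knob_face 0.55 1023 [224, 258] [461. 226.] [[198.0, 243.0], [247.0, 243.0], [247.0, 273.0], [198.0, 273.0]]
top stack 0.48 206 [257, 257] [467. 156.] 
top bolt 0.42 69 [298, 170] [671.  63.] 
top nut 0.58 51 [333, 164] [684. -19.] 
top socket 0.7 1928 [234, 258] [465. 210.] 
top socket 0.62 700 [460, 318] [ 327. -312.] 
top so
[... 450 characters left out ...]
89999389648438, 271.70001220703125], [273.70001220703125, 237.5], [321.0, 278.6000061035156], [291.20001220703125, 312.79998779296875]]
scene tray 0.64 1324 [352, 350] [669. 290.] [[334.0, 327.0], [370.0, 327.0], [370.0, 370.0], [334.0, 370.0]]
scene knob_face 0.84 714 [397, 290] [491. 240.] [[374.6000061035156, 292.20001220703125], [385.6000061035156, 269.3999938964844], [425.6000061035156, 288.70001220703125], [414.5, 311.5]]
scene bolt 0.6 154 [282, 285] [662.  43.] 
scene nut 0.71 2011 [280, 276] [650.  16.] 
scene nut 0.46 87 [264, 273] [673. -15.] 
scene grease 0.9 1288 [353, 347] [656. 278.] 
scene socket 0.75 247 [245, 248] [ 657. -114.] 
scene socket 0.37 1315 [353, 348] [657. 281.]
```

View pics/d1.png

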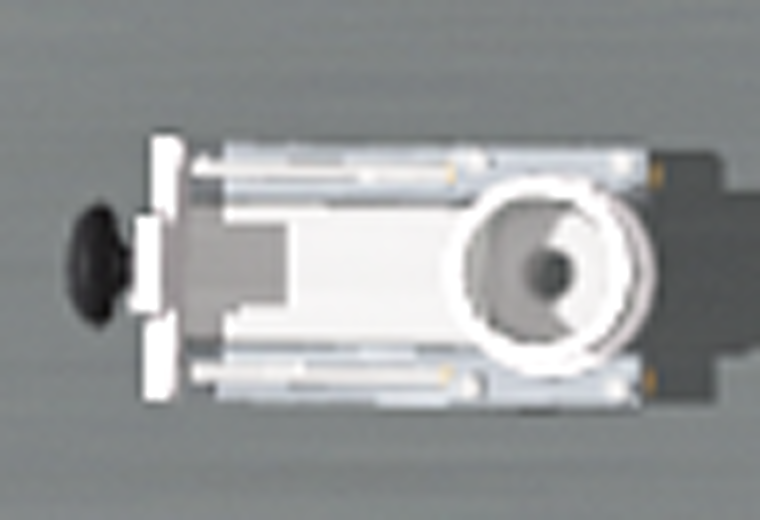

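View pics/d2.png

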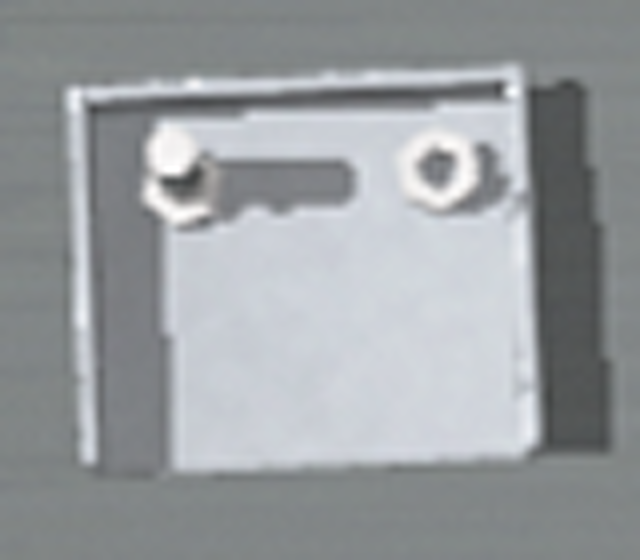

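Run:
```python
from h import *
p=manip.camera('top'); s=manip.camera('scene')
f=lambda c,o:[(c[0]+.5)/8-.5+o[0],(c[1]+.5)/8-.5+o[1]]
A=lambda c,z,o:at(p,f(c,o),z)[:2]
o=(190,225)
k=A((68,263),32,o);t=A((537,276),57,o);print('knob',k,'tube',t,np.linalg.norm(k-t), np.degrees(np.arctan2(*(t-k)[::-1])))
for c,z in [((640,145),24),((640,408),24)]:print('front blk',A(c,z,o))
for c,z in [((225,140),3),((215,405),3)]:print('back plate',A(c,z,o))
print('crosshead',A((165,135),30,o),A((160,402),30,o))
o=(275,145)
q=[A(c,25,o) for c in[(68,88),(523,68),(84,465),(540,452)]]
for i in q:print(i)
print(np.mean(q,0),np.linalg.norm(q[0]-q[1]),np.linalg.norm(q[0]-q[2]))
# predict outlines for check in scene
th=np.degrees(np.arctan2(*( (q[0]-q[2]))[::-1]));print('tray yaw from sides',th, np.degrees(np.arctan2(*((q[1]-q[3]))[::-1])), 'back', np.degrees(np.arctan2(*((q[0]-q[1]))[::-1]))-90)
a=s['img'][235:330,235:440,::-1]; cv2.imwrite('pics/d3.png',cv2.resize(a,None,fx=3.9,fy=3.9,interpolation=cv2.INTER_CUBIC))
def draw(img,pp):
    img=cv2.resize(img[:,:,::-1],None,fx=4,fy=4,interpolation=cv2.INTER_CUBIC)
    def poly(T,ang,pts,col):
        a=np.radians(ang);Rm=np.array([[np.cos(a),-np.sin(a)],[np.sin(a),np.cos(a)]])
        P=[ (np.array(proj(pp,[*(np.array(T)+Rm@np.array(x[:2])),x[2]]))+.5)*4-.5 for x in pts]
        cv2.polylines(img,[np.int32(P)],True,col,1)
    c=np.mean(q,0)
    poly(c,2.5,[(-55,-65,25),(55,-65,25),(55,65,25),(-55,65,25)],(0,0,255))
    ad=np.degrees(np.arctan2(*(t-k)[::-1]))
    poly(t,ad,[(-114,-37,3),(26,-37,3),(26,37,3),(-114,37,3)],(0,0,255))
    poly(t,ad,[(-136,18*np.cos(u),32+18*np.sin(u)) for u in np.linspace(0,6.28,30)],(0,255,0))
    poly(t,ad,[(25.5*np.sin(u),25.5*np.cos(u),57) for u in np.linspace(0,6.28,30)],(0,255,0))
    return img
cv2.imwrite('pics/e1.png',draw(p['img'],p)[145*4:290*4,190*4:360*4]);cv2.imwrite('pics/e2.png',draw(s['img'],s)[235*4:330*4,240*4:435*4])
```

```text
knob [463.23665284 286.13496847] tube [458.70024234 148.62716654] 137.58261013257413 -91.88951419114963
front blk [497.46810716 124.23265104]
front blk [422.74643351 123.53745365]
back plate [500.3877739  247.76347474]
back plate [423.58716729 249.40177422]
crosshead [499.83745851 259.39410839] [423.97079297 259.47785645]
[699.05096501  95.12294788]
[704.54012654 -36.19693215]
[589.16902649  89.49042879]
[592.74309738 -40.93561439]
[646.37580386  26.87020753] 131.4345532432798 110.02620453653533
tray yaw from sides 2.9343981932521 2.427113426649653 back 2.3935660674869297
```

View pics/e1.png

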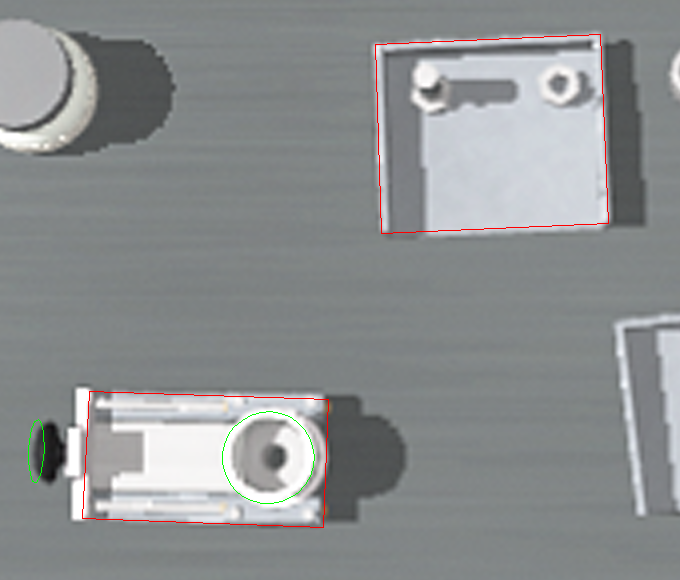

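View pics/e2.png

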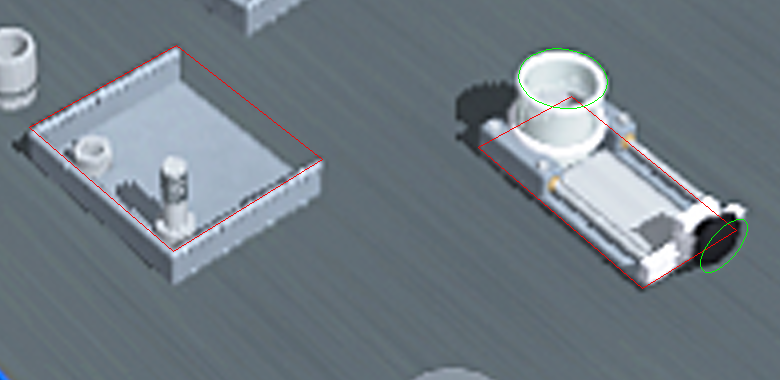

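```bash
cat >> h.py <<'E'
def to(x,y,z,yaw,pos=None,rot=None):
    "shift mm (tool axes) and rotvec deg to reach pointing-down pose"
    st=manip.read_state(); pos=st['eef_pos'] if pos is None else pos
    R0=R.from_euler('xyz',st['eef_rot'] if rot is None else rot); R1=R.from_euler('xyz',[-np.pi/2,0,np.radians(yaw)])
    return np.r_[R0.inv().apply(np.array([x,y,z])-pos),np.degrees((R0.inv()*R1).as_rotvec())].round(1).tolist()
E
python3 -c "
from h import *
print(to(400,-230,230,-120))"
```

```text
[-324.9, -2.5, -222.3, 0.0, -44.7, -0.0]
```

```bash
python3 -m jog '[-33,0,-22,0,-5,0, -65,0,-44,0,-9,0, -98,-1,-67,0,-14,0, -130,-1,-89,0,-18,0, -163,-1,-111,0,-23,0, -195,-2,-133,0,-27,0, -228,-2,-155,0,-32,0, -260,-2,-178,0,-36,0, -293,-2,-200,0,-40,0, -325,-2,-222,0,-45,0]' 0 40
python3 -c "
from h import *
print(to(490,60,200,-100)); print(manip.read_state()['joints'])"
```

```text
clock: 2.63
eef_pos: [401.2, -228.5, 229.7]
eef_rot: [-1.57, -0.0, -2.085]
wrist_force: [-0.4, -1.6, 0.1]
finger_gap: 30.8
[-294.9, 29.7, -64.7, -0.0, -19.5, 0.0]
[-5.97190041e-01  9.93600915e-02  1.75611880e+00  2.49376647e-05
  1.28544295e+00 -8.27519405e-02]
```

```bash
python3 -m jog '[-30,0,-6,0,-2,0, -59,0,-13,0,-4,0, -89,0,-19,0,-6,0, -118,0,-26,0,-8,0, -147,0,-32,0,-10,0, -177,0,-39,0,-12,0, -206,0,-45,0,-14,0, -236,0,-52,0,-16,0, -265,0,-58,0,-18,0, -295,0,-65,0,-19.5,0]'
python3 -c "
from h import *
print(to(463,330,200,-90)); print(manip.read_state()['joints'])"
```

```text
clock: 3.47
eef_pos: [489.9, 59.7, 229.6]
eef_rot: [-1.57, 0.0, -1.746]
wrist_force: [1.0, -1.0, 0.7]
finger_gap: 0.5
[-261.5, 29.6, -73.7, -0.0, -10.0, 0.0]
[ 4.70615838e-02  1.71818884e-01  1.67405825e+00 -5.38733678e-05
  1.29534114e+00  2.22435370e-01]
```

```bash
python3 -m jog '[-30,0,-8,0,-1,0, -60,0,-17,0,-2,0, -90,0,-25,0,-4,0, -120,0,-34,0,-5,0, -150,0,-42,0,-6,0, -180,0,-51,0,-7,0, -210,0,-60,0,-8,0, -240,0,-68,0,-9,0, -261.5,0,-73.7,0,-10,0, -261.5,0,-73.7,0,-10,0]'
python3 -c "
from h import *
print(to(462.5,320,42,-90.5)); print(manip.read_state()['joints'])"
```

```text
clock: 4.3
eef_pos: [462.3, 331.9, 229.1]
eef_rot: [-1.571, 0.0, -1.569]
wrist_force: [-0.5, -0.5, -0.7]
finger_gap: 0.8
[11.9, 187.1, 0.2, 0.0, 0.6, -0.0]
[5.57998844e-01 3.41419429e-01 1.46258336e+00 5.54767138e-04
 1.33775602e+00 5.56391513e-01]
```

```bash
python3 -m jog '[2,25,0,0,-0.6,0, 4,55,0,0,-0.6,0, 6,85,0,0,-0.6,0, 8,115,0,0,-0.6,0, 8,145,0,0,-0.6,0, 8,165,0,0,-0.6,0, 8,180,0,0,-0.6,0, 8,187,0,0,-0.6,0, 8,187,0,0,-0.6,0]'
python3 - <<'E'
from h import *
print(manip.read_state()['eef_pos'])
for n in('top','scene'):
    p=manip.camera(n); c=(slice(225,300),slice(170,290)) if n=='top' else (slice(200,330),slice(340,480))
    cv2.imwrite(f'pics/f_{n}.png',cv2.resize(p['img'][c][:,:,::-1],None,fx=4,fy=4,interpolation=cv2.INTER_CUBIC))
E
```

```text
clock: 5.05
eef_pos: [462.8, 319.8, 41.2]
eef_rot: [-1.573, -0.001, -1.564]
wrist_force: [-0.1, 0.4, -0.6]
finger_gap: 0.9
[462.80456829 319.84849091  41.20874585]
```

View pics/f_top.png

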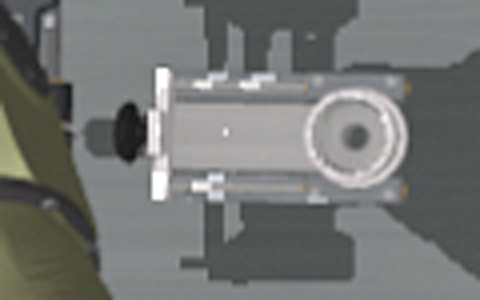

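View pics/f_scene.png

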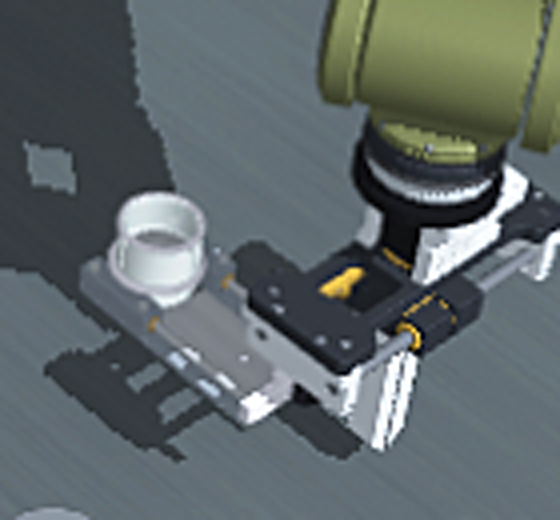

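```bash
python3 -m jog '[8,0,0,0,0,0, 16,0,0,0,0,0, 24,0,0,0,0,0, 32,0,0,0,0,0, 36,0,0,0,0,0, 36,0,0,0,0,0]'
python3 -m jog '[8,0,0,0,0,0, 16,0,0,0,0,0, 24,0,0.3,0,0,0, 32,0,0.5,0,0,0, 40,0,0.7,0,0,0, 48,0,0.9,0,0,0, 54,0,1,0,0,0, 54,0,1,0,0,0]'
```

```text
clock: 5.65
eef_pos: [463.6, 284.0, 43.1]
eef_rot: [-1.57, 0.001, -1.564]
wrist_force: [-1.7, 5.0, 1.3]
finger_gap: 0.1
clock: 6.32
eef_pos: [464.2, 230.1, 42.8]
eef_rot: [-1.572, 0.001, -1.564]
wrist_force: [-5.9, 8.7, 1.8]
finger_gap: 0.6
```

```bash
python3 -m jog '[4,0,-1,0,0,0, 8,0,-1.5,0,0,0, 11,0,-1.5,0,0,0, 14,0,-1.5,0,0,0, 14,0,-1.5,0,0,0]'
```

```text
clock: 6.73
eef_pos: [463.7, 216.7, 42.9]
eef_rot: [-1.57, 0.002, -1.564]
wrist_force: [-0.1, 8.1, -2.5]
finger_gap: 0.3
```

```bash
python3 -m jog '[2,0,0,0,0,0, 4,0,0,0,0,0, 4,0,0,0,0,0]'; python3 -m jog '[2,0,0,0,0,0, 4,0,0,0,0,0, 4,0,0,0,0,0]'
```

```text
clock: 6.98
eef_pos: [463.7, 215.1, 43.1]
eef_rot: [-1.569, 0.006, -1.564]
wrist_force: [-1.4, 29.8, -7.4]
finger_gap: 0.4
clock: 7.23
eef_pos: [463.7, 214.4, 43.3]
eef_rot: [-1.567, 0.012, -1.564]
wrist_force: [-2.2, 60.7, -13.4]
finger_gap: 0.3
```

```bash
python3 -m jog '[-5,0,0,0,0,0, -20,0,0,0,0,0, -40,0,0,0,0,0, -60,0,0,0,0,0, -80,0,0,0,0,0, -100,0,0,0,0,0, -120,0,0,0,0,0, -125,0,0,0,0,0, -125,0,0,0,0,0]'
python3 -m jog '[0,-40,0,0,0,0, 0,-80,0,0,0,0, 0,-120,0,0,0,0, 0,-150,0,0,0,0, 0,-150,0,0,0,0]'
python3 - <<'E'
from h import *
for n in('top','scene'):
    p=manip.camera(n); c=(slice(145,300),slice(170,350)) if n=='top' else (slice(200,330),slice(260,440))
    cv2.imwrite(f'pics/g_{n}.png',cv2.resize(p['img'][c][:,:,::-1],None,fx=4,fy=4,interpolation=cv2.INTER_CUBIC))
    for t in['washer','knob_face','stack']:
        for d in manip.tip_of(t,p)[:3]: print(n,t,d['score'],d['xy'],at(p,d['xy'],32 if t=='knob_face' else 0).round(1))
E
```

```text
clock: 7.98
eef_pos: [462.5, 333.9, 42.6]
eef_rot: [-1.571, 0.0, -1.562]
wrist_force: [-1.5, -0.3, 0.2]
finger_gap: 0.2
clock: 8.4
eef_pos: [464.6, 333.2, 199.2]
eef_rot: [-1.563, 0.005, -1.564]
wrist_force: [0.2, 0.5, -0.0]
finger_gap: 0.9
top washer 0.51 [293.3, 258.5] [462.6  71.7   0. ]
top knob_face 0.88 [197.7, 259.4] [458.8 286.9  32. ]
top knob_face 0.59 [259.5, 256.4] [465.8 145.8  32. ]
top stack 0.53 [256.3, 259.6] [459.9 157.5   0. ]
top stack 0.25 [331.7, 166.6] [678. -17.   0.]
scene washer 0.49 [355.2, 256.5] [465.   74.4   0. ]
scene washer 0.42 [282.8, 290.2] [670.8  56.4   0. ]
scene knob_face 0.71 [421.6, 295.0] [459.1 283.6  32. ]
scene stack 0.51 [377.5, 260.5] [432.3 118.4   0. ]
```

View pics/g_top.png

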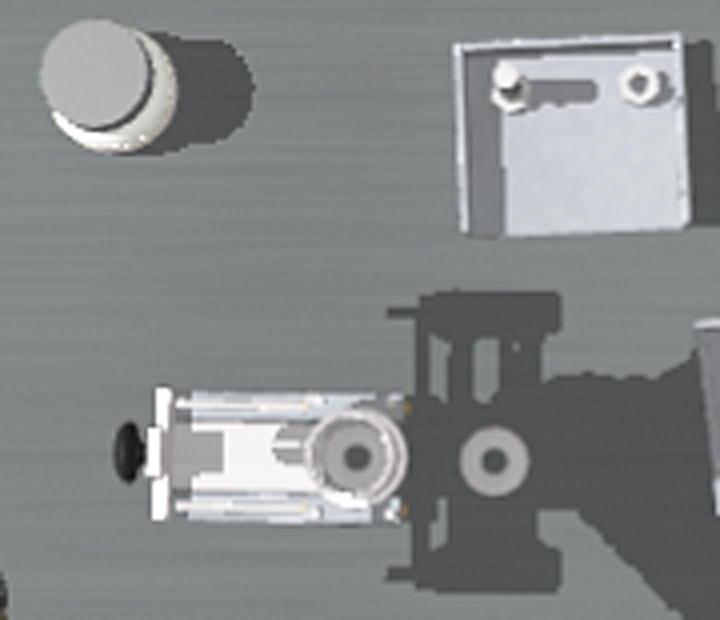

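View pics/g_scene.png

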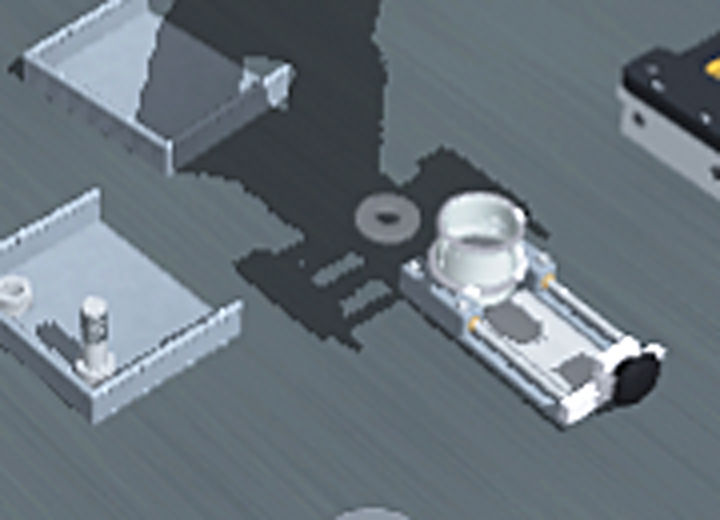

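Run:
```python
from h import *
p=manip.camera('top');s=manip.camera('scene')
print(at(p,[(494.5)/4-.5+170,(461.5)/4-.5+145],6), at(s,[387.5/4-.5+260,217.5/4-.5+200],6))
print(to(420,82,199,-14))
```

```text
[459.13131007  71.60982091   6.        ] [461.14606458  73.80133514   6.        ]
[251.1, -7.0, -44.5, 0.1, -75.6, -0.0]
```

```bash
python3 -m jog '[25,0,-4,0,-7,0, 50,0,-9,0,-14,0, 75,0,-13,0,-21,0, 100,0,-18,0,-28,0, 125,0,-22,0,-35,0, 150,0,-27,0,-42,0, 175,0,-31,0,-49,0, 200,0,-36,0,-56,0, 226,0,-40,0,-63,0, 251,0,-44.5,0,-70,0]' 22 60
python3 -c "
from h import *
print(to(418,82.5,45,-14)); print(manip.read_state()['joints'])"
```

```text
clock: 9.73
eef_pos: [419.6, 81.1, 192.3]
eef_rot: [-1.571, 0.0, -0.335]
wrist_force: [0.6, 0.5, 0.8]
finger_gap: 21.8
[-2.0, 147.3, 0.8, 0.0, -5.2, -0.0]
[ 1.05253888e-01  5.96875121e-02  1.89040622e+00 -4.69579233e-05
  1.19156898e+00 -1.13055647e+00]
```

```bash
python3 -m jog '[-2,20,1,0,-3,0, -2,50,1,0,-5.2,0, -2,80,1,0,-5.2,0, -2,110,1,0,-5.2,0, -2,135,1,0,-5.2,0, -2,147,1,0,-5.2,0, -2,147,1,0,-5.2,0, -2,147,1,0,-5.2,0]'
python3 - <<'E'
from h import *
print(to(418,82.5,24.5,-14)); s=manip.read_state();print(s['eef_pos'],s['eef_rot'])
for n in('top','scene'):
    p=manip.camera(n); c=(slice(145,300),slice(170,350)) if n=='top' else (slice(200,330),slice(260,440))
    cv2.imwrite(f'pics/i_{n}.png',cv2.resize(p['img'][c][:,:,::-1],None,fx=4,fy=4,interpolation=cv2.INTER_CUBIC))
E
```

```text
clock: 10.4
eef_pos: [418.4, 83.9, 45.4]
eef_rot: [-1.571, 0.001, -0.251]
wrist_force: [0.2, 0.0, 0.5]
finger_gap: 22.1
[-0.0, 20.9, -1.4, 0.0, -0.4, -0.1]
[418.41702385  83.88292871  45.3997514 ] [-1.57114910e+00  9.92378608e-04 -2.50517617e-01]
```

View pics/i_scene.png

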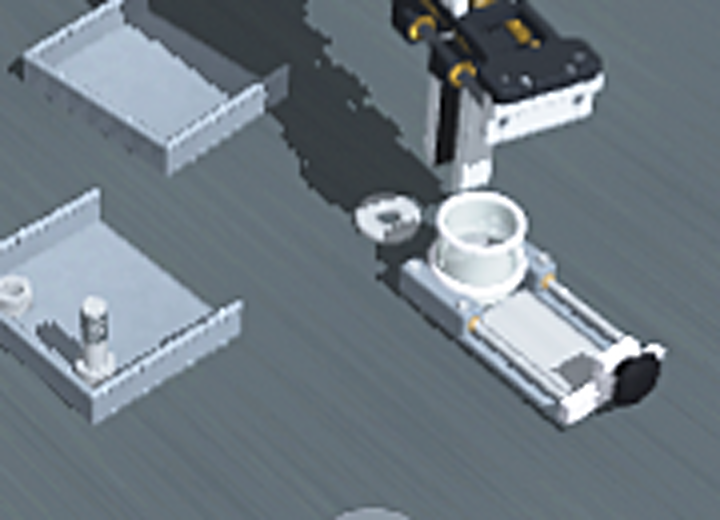

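View pics/i_top.png

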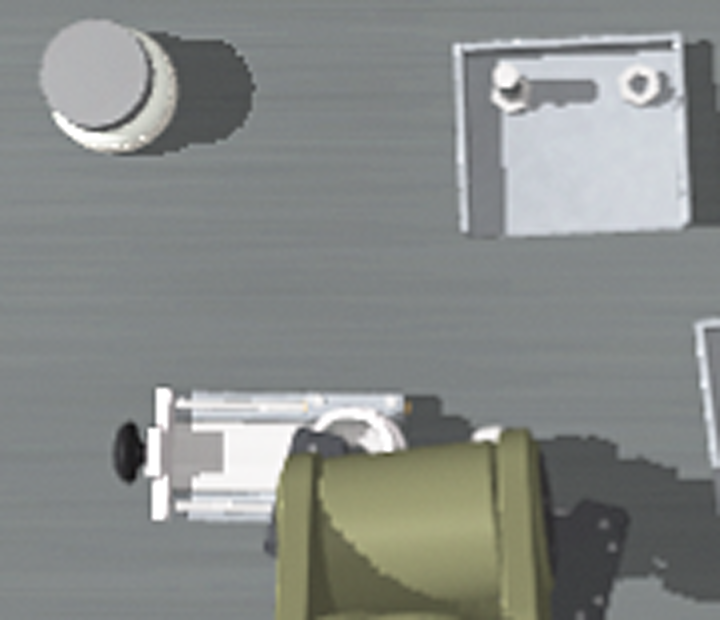

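```bash
python3 -m jog '[0,10,-1.4,0,-0.4,0, 0,17,-1.4,0,-0.4,0, 0,20.5,-1.4,0,-0.4,0, 0,20.5,-1.4,0,-0.4,0, 0,20.5,-1.4,0,-0.4,0]'
python3 -m jog '[3,0,0,0,0,0, 6,0,0,0,0,0, 6,0,0,0,0,0]'
python3 -c "
from h import *
s=manip.read_state();print(s['eef_pos'],s['eef_rot']);print(to(616.5,33.5,24.8,-14))"
```

```text
clock: 10.92
eef_pos: [418.3, 82.6, 25.2]
eef_rot: [-1.571, -0.0, -0.244]
wrist_force: [0.4, 0.2, 0.1]
finger_gap: 21.7
clock: 11.17
eef_pos: [424.8, 81.0, 25.3]
eef_rot: [-1.57, -0.001, -0.244]
wrist_force: [0.2, 0.9, -0.3]
finger_gap: 22.2
[424.78220716  81.01635386  25.30192957] [-1.57047329e+00 -8.99354038e-04 -2.43714352e-01]
[197.5, 0.7, 0.2, -0.0, 0.0, 0.1]
```

```bash
python3 -m jog '[5,0,0,0,0,0, 11,0,0,0,0,0, 17,0,0,0,0,0, 23,0,0,0,0,0, 29,0,0,0,0,0, 35,0,0,0,0,0, 41,0,0,0,0,0, 47,0,0,0,0,0, 53,0,0,0,0,0, 60,0,0,0,0,0]'
python3 - <<'E'
from h import *
for n in('scene',):
    p=manip.camera(n); c=(slice(200,330),slice(260,440))
    cv2.imwrite(f'pics/j_{n}.png',cv2.resize(p['img'][c][:,:,::-1],None,fx=4,fy=4,interpolation=cv2.INTER_CUBIC))
    for d in manip.tip_of('washer',p)[:3]: print(n,d['score'],d['xy'],at(p,d['xy'],0).round(1))
print(to(616.5,33.5,24.8,-14))
E
```

```text
clock: 12.0
eef_pos: [482.7, 66.5, 24.9]
eef_rot: [-1.571, 0.0, -0.244]
wrist_force: [-0.2, -0.2, 0.5]
finger_gap: 21.8
scene 0.72 [337.2, 262.7] [513.7  63.9  -0. ]
[137.3, 0.3, 0.3, -0.0, 0.0, 0.0]
```

View pics/j_scene.png

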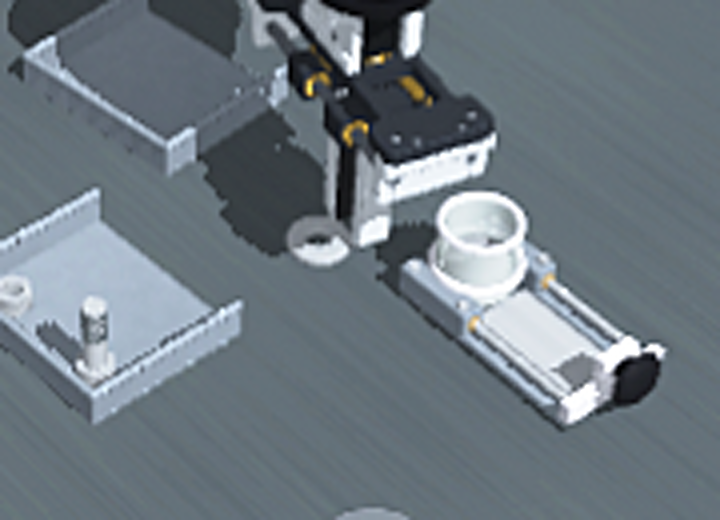

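```bash
python3 -m jog '[5,0,0,0,0,0, 11,0,0,0,0,0, 17,0,0,0,0,0, 23,0,0,0,0,0, 29,0,0,0,0,0, 35,0,0,0,0,0, 41,0,0,0,0,0, 47,0,0,0,0,0, 53,0,0,0,0,0, 60,0,0,0,0,0]'
python3 -m jog '[6,0,0,0,0,0, 12,0,0,0,0,0, 18,0,0,0,0,0, 24,0,0,0,0,0, 30,0,0,0,0,0, 36,0,0,0,0,0, 42,0,0,0,0,0, 48,0,0,0,0,0, 52,0,0,0,0,0, 55,0,0,0,0,0]'
python3 - <<'E'
from h import *
for n in('scene','top'):
    p=manip.camera(n); c=(slice(200,330),slice(220,400)) if n=='scene' else (slice(135,265),slice(260,440))
    cv2.imwrite(f'pics/k_{n}.png',cv2.resize(p['img'][c][:,:,::-1],None,fx=4,fy=4,interpolation=cv2.INTER_CUBIC))
    for d in manip.tip_of('washer',p)[:3]: print(n,d['score'],d['xy'],at(p,d['xy'],0).round(1))
print(to(616.5,33.5,24.8,-14))
E
```

```text
clock: 12.93
eef_pos: [541.0, 52.0, 24.9]
eef_rot: [-1.571, 0.0, -0.244]
wrist_force: [-0.2, -0.7, 0.1]
finger_gap: 22.3
clock: 13.77
eef_pos: [594.3, 38.8, 24.9]
eef_rot: [-1.571, -0.0, -0.244]
wrist_force: [-0.4, 0.1, 0.6]
finger_gap: 22.1
scene 0.6 [295.6, 274.7] [617.   34.7   0. ]
[23.4, 0.1, 0.2, 0.0, 0.0, -0.0]
```

View pics/k_scene.png

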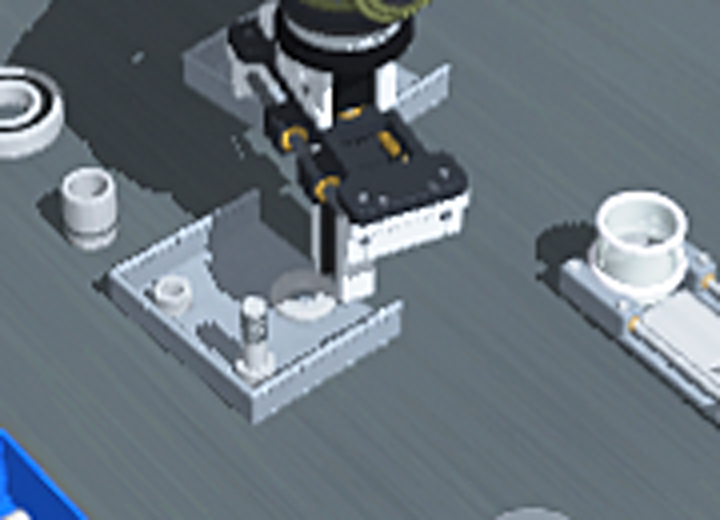

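```bash
python3 -m jog '[4,0,0,0,0,0, 9,0,0,0,0,0, 14,0,0,0,0,0, 19,0,0,0,0,0, 22,0,0,0,0,0, 24,0,0,0,0,0, 24,0,0,0,0,0]'
python3 -m jog '[-6,0,0,0,0,0, -16,0,0,0,0,0, -26,0,0,0,0,0, -26,-10,0,0,0,0, -36,-45,0,0,0,0, -50,-85,0,0,0,0, -80,-120,0,0,0,0, -110,-150,0,0,0,0, -150,-160,0,0,0,0, -190,-160,0,0,0,0]'
python3 -m jog '[-30,0,30,0,0,0, -60,0,60,0,0,0, -90,0,90,0,0,0, -90,0,120,0,0,0, -90,0,150,0,0,0, -90,0,180,0,0,0, -90,0,180,0,0,0]'
python3 - <<'E'
from h import *
for n in('scene','top'):
    p=manip.camera(n); c=(slice(200,330),slice(220,400)) if n=='scene' else (slice(135,285),slice(190,370))
    cv2.imwrite(f'pics/l_{n}.png',cv2.resize(p['img'][c][:,:,::-1],None,fx=4,fy=4,interpolation=cv2.INTER_CUBIC))
    for t in('washer','knob_face'):
        for d in manip.tip_of(t,p)[:3]: print(n,t,d['score'],d['xy'],at(p,d['xy'],0).round(1))
E
```

```text
clock: 14.55
eef_pos: [617.5, 33.0, 24.9]
eef_rot: [-1.571, -0.0, -0.244]
wrist_force: [0.1, 0.2, -0.2]
finger_gap: 22.2
clock: 15.38
eef_pos: [435.2, 78.5, 188.2]
eef_rot: [-1.569, -0.005, -0.244]
wrist_force: [1.0, 0.4, 1.1]
finger_gap: 22.3
clock: 15.97
eef_pos: [392.0, 278.2, 185.7]
eef_rot: [-1.569, -0.001, -0.241]
wrist_force: [-0.3, -0.9, 0.3]
finger_gap: 21.6
scene washer 0.45 [284.1, 277.6] [643.9  25.7   0. ]
scene knob_face 0.68 [419.8, 295.3] [437. 263.   0.]
top washer 0.75 [311.4, 185.0] [634.3  30.5   0. ]
top knob_face 0.81 [196.4, 260.1] [458.5 297.7   0. ]
top knob_face 0.58 [332.5, 166.1] [679.2 -18.8   0. ]
```

View pics/l_scene.png

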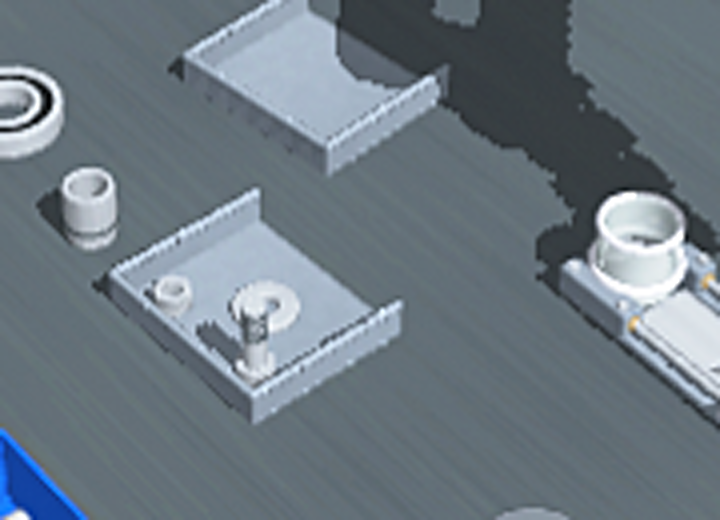

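View pics/l_top.png

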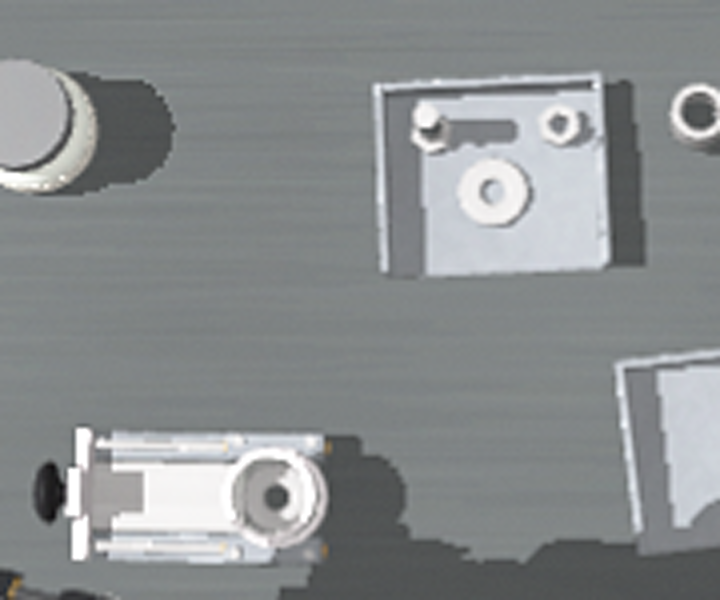

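The washer lies flat near the tray's centre. Its centre is at about pixel (494, 192) in the enlarged top view. The bolt and nut are where they were, the knob is back out and the arm is clear.

```bash
python3 -c "
from h import *
print(manip.sign_off())"
```

```text
the job is handed in; nothing more can be done
None
```

I finished the job and handed it in at about 16 s of the 72 s allowed. The sign-off gives no verdict, so the result below rests on my own checks.

**What I did:** I pressed the knob with the closed fingertips until it hit its stop, with about 60 N at the wrist, then backed off so the plunger sprang out. I then slid the single washer with the two fingertips, opened 22 mm as a fork, into the left tray with the bolt and nut.

**Last checks, from the top and scene cameras:**
- **Washer:** it lies flat at about (634–644, 26–31) mm. That is within roughly 12 mm of the tray's centre, which I measured at (646, 27).
- **Plunger and magazine:** the knob is back at its rest position, and no second washer came out.
- **Bolt, nut and other items:** the bolt and nut look unmoved in the final pictures. The socket and the rest of the bench in view also look unmoved.
- **Robot:** the arm and gripper are clear of everything, and the wrist force is near zero.

**Disagreements:** the two cameras differ by about 10 mm on the washer's position, which is well inside the tolerance. A second, weaker `knob_face` detection in the top view fell on the nut; I took it as false.

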